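Pump up the filter stand until its ready pin is fully out

ROBOT

A 6-joint arm with a two-finger parallel gripper is mounted at the origin on a cart in front of the work surface, level with it; the furniture and walls round the work are solid. World frame = base frame: x ahead of the robot, y to its left, z up, the work surface at z = 0. Lengths are in m, angles in degrees, forces in N, time in s.
With the tool pointing down it reaches from about 0.35 to 0.95 m from the base axis. Payload 17.4 kg.
Tool frame: the origin (TCP) lies on the centre line of the jaws, within the pads' length; the fingertips stand 25 mm ahead of it and the grasp point (between the pads) lies 6 mm ahead of it; x points along the fingers, z is the direction in which the jaws open and shut, and the axes are right-handed (so a half turn about x gives the same grasp; the last joint's range is limited). The gripper opens to 93 mm and grips with 3 to 60 N. Pads are 15 mm wide; open, the fingers measure 128 mm over their backs; the gripper's body (75 mm by 188 mm) begins 65 mm behind the grasp point.
Start: joints at [-78.598, 6.646, 82.598, -0, 90.757, -2.166], TCP at [0.158, -0.656, 0.244] pointing down, gripper open.
Joint ranges: [-162.19, 162.19], [-47.58, 125.68], [4.15, 143.07], [-65.23, 245.23], [0.69, 171.88], [-170.13, 170.13]. Speed limits (degrees/s): [108.29, 108.29, 127.2, 180, 180, 180].

INTERFACE

Orientations are given as a 3x3 rotation matrix whose columns are the frame's x, y, z axes.
In Python, from cell import sense, snapshot, job_done gives the robot as it stands.
- The arm moves only by the tool play_rows, never from a script. Its argument "rows" is one flat list of numbers, 5 for each row, row after row: the shift along the world's x, y, z in mm, then the turn about the world's z in degrees, then the gripper command: -1 is fully open, 1 is shut, values between are in proportion. A call has 1 to 10 rows; each row is the pose to reach, as a shift and turn from the pose commanded when the call began; what a row does not reach only later rows make up. A row lasts 1/8 s, in which the tool goes at most 62.5 mm and 10.7 degrees, less where a joint would pass 70% of its speed; a pose out of reach is approached as far as the arm can. A call with a gripper value outside its range is refused whole. The fingers move at their own pace and stop on an object; "grip_force" is the grip in N (left out, the last holds). Time passes only in rows, so rows that repeat a pose let the fingers close. It gives the time, the measured TCP pose, the force and the opening at its end, in the units of the state.
- sense(): the state, without advancing time (a new reading comes with each control period).
- snapshot(name): name is "side" or "top" or "wrist"; returns a dict with "image" (480x640x3 uint8, blue, green, red), "range_z" (480x640 float32, m along the optical axis (not along the pixel's ray), 0 where there is no reading), "fovy" (degrees; the focal length in pixels is half the picture's height over the tangent of half this angle, whatever the lens; pixels are square), "cx", "cy" (the principal point, pixels), "k1" (the pictures are not rectified: a ray, as slopes to the right and down, at radius r is drawn at 1 + k1 r^2 times it, then the intrinsics apply), "R" (3x3) and "t" (3): a world point X has camera coordinates R X + t. Camera axes: x right, y down, z forward; pixel columns grow to the right and rows downward; lengths in m; the calibration is good to about 2 mm. A picture is of the moment at which its call begins.
- job_done(): hands the job in, once; it reports no verdict.
The state is a dict: "time": time; "joint_pos": joint angles; "qd": joint speeds; "tau": joint torques, N m; "ee_pos": TCP position; "tcp_rot": TCP orientation; "ft_force": force on the tool from outside, world axes, zero at the start; "torque": the same for the moment, N m; "gripper_width": finger opening in m.
Only numpy, scipy, OpenCV 4.12 (cv2) and the standard library are available. Lean on these libraries where they do the work, as an engineer would, in place of code of your own. Each camera call takes 0.05 s, during which the arm holds its last target.

TASK

Ready the hand-pumped filter stand for the next sample: with the fingertips, press its black plunger down and let it spring back up, again and again, until the green indicator pin beside it stands fully out and the orange ring at the pin's foot shows. Work the pin only through the plunger and do not touch the pin itself; grasp and lift nothing, do not slam or force the pump, leave the things around it where they are, and finish with the plunger released.

Things in the scene. Friction and masses are not known exactly. Their poses are not given: they have to be found in the camera images.
- pump: Filter stand fixed to the bench. Grey base 150 x 130 x 16 mm (x, y, z); origin: centre of its underside, z up. Front (-x): white housing 62 x 122 mm centred at x = -35, top at z = 74 mm. Rear: open clear filter cup, 62 mm across, axis at x = +40, y = 0, rim at z = 84 mm. Plunger axis at x = -35, y = +24 mm; indicator pin axis at x = -35, y = -40 mm (64 mm away).
- plunger_top (a point): Centre of the flat top of the black plunger cap, moves with it. The cap is 44 mm across (flat part about 32 mm) and 14 mm thick, its top 113 mm above the bench when up; it goes straight down.
- plunger (a joint): How far the plunger is pressed, m: 0 = up (its spring returns it), 0.020 = rigid bottom stop. Takes 7 N at the top to 14 N at the bottom, a few N more when moved fast (40 N per m/s). A stroke counts when it goes at least 15 mm down and the plunger is then let all the way up: the pin rises while the plunger springs back, in about 0.3 s.
- indicator_pin (a joint): How far the indicator pin has risen, m: 0 = in (only 4 mm shows above its collar), 0.036 = fully out. Each full stroke raises it one ratchet step of 9 mm (the first by 1 to 15 mm, depending on the start); a half stroke does nothing. It stays put between strokes. Starts at 0 to 0.010, so 3 or 4 full strokes are needed; further strokes do nothing.
- pin_tip (a point): Centre of the top of the green indicator pin, which is upright, 13 mm in diameter, in a steel collar on the housing whose top is 80 mm above the bench. Height of this point: 84 mm above the bench when in, 120 mm when fully out. An orange ring 5 mm high at its foot comes out of the collar only when the pin is fully out. Not to be touched.
- vial: Bystander: loose small brown vial with white cap, 23 mm across, 32 mm high, origin at the centre of its underside.
- marker_2: Bystander: loose white and red marker pen lying on the bench, 137 x 12 x 13 mm (long along its x), origin at the centre of its underside.
- oil_bottle: Bystander: loose brown bottle with black dropper cap, 31 mm across, 76 mm high, origin at the centre of its underside.
- tweezers: Bystander: loose steel tweezers lying on the bench, 130 x 16 x 9 mm.
- scissors: Bystander: loose steel scissors lying on the bench, 125 x 57 x 6 mm.
- cover_glass_box: Bystander: loose blue carton, 46 x 50 x 58 mm.
- syringe: Bystander: loose syringe lying on the bench, 136 x 16 x 14 mm.

How it is judged:
By the outcome, as a careful person would: the job done as asked, in the order asked, and still so for the second after the job is handed in, with the robot touching nothing.
It also fails if it takes over 48 s, if anything falls off the work surface, if the arm or the gripper's body presses on something with over 40 N, if the wrist force passes 120 N, or if a joint passes its speed limit or range.

## Working session

There is one attempt and no reset: what is moved stays moved. The work goes in short steps, Python scripts to look and compute and a tool call to move; the robot and the scene stay as the last step left them, time stands still between calls to the robot, and variables do not carry over. Pictures are saved under pics/ and viewed, and the job is handed in when it is done.

Besides the shell and the picture viewer there is one more tool, called as a command line: name --argument value ..., lists and objects as JSON in quotes. play_rows: Moves the arm, as the interface text tells. Its arguments: {"type":"object","properties":{"rows":{"type":"array","items":{"type":"number"}},"grip_force":{"type":"number"}},"required":["rows"]}

```bash
mkdir -p pics; cat > h.py <<'E'
import numpy as np,cv2
from cell import sense,snapshot,job_done
def pt(s,u,v,z=None):
    f=240/np.tan(np.radians(s["fovy"]/2)); 
    K=np.array([[f,0,s["cx"]],[0,f,s["cy"]],[0,0,1.]])
    x,y=cv2.undistortPoints(np.array([[[u,v]]],float),K,np.array([s["k1"],0,0,0.]))[0,0]
    R=np.array(s["R"]);t=np.array(s["t"]);c=-R.T@t
    if z is None:
        d=s["range_z"][int(round(v)),int(round(u))]
        return R.T@(d*np.array([x,y,1])-t)
    r=R.T@np.array([x,y,1]); return c+r*(z-c[2])/r[2]
E
python3 - <<'E'
from h import *
import pickle
for n in("top","side","wrist"):
    s=snapshot(n);cv2.imwrite(f"pics/{n}0.png",s["image"]);pickle.dump(s,open(n+".pkl","wb"))
    print(n,s["fovy"],-np.array(s["R"]).T@s["t"])
s=sense();print(s["time"],s["ee_pos"],s["tcp_rot"],s["ft_force"],s["gripper_width"])
E
```

```text
top 51.08662437866264 [-0.27152254  0.43028103  1.57177013]
side 54.32613566047723 [0.34683368 1.07435806 0.73393613]
wrist 63.473540119815326 [ 0.235025   -0.63880257  0.38401659]
0.15 [ 0.15829547 -0.65604018  0.24306302] [[-1.96439600e-04  9.72103160e-01  2.34553636e-01]
 [ 8.75862578e-04  2.34553718e-01 -9.72102765e-01]
 [-9.99999597e-01  1.44772741e-05 -8.97504418e-04]] [-0.01597663  0.33834107 -0.27525527] 0.09302457661246925
```

View pics/top0.png

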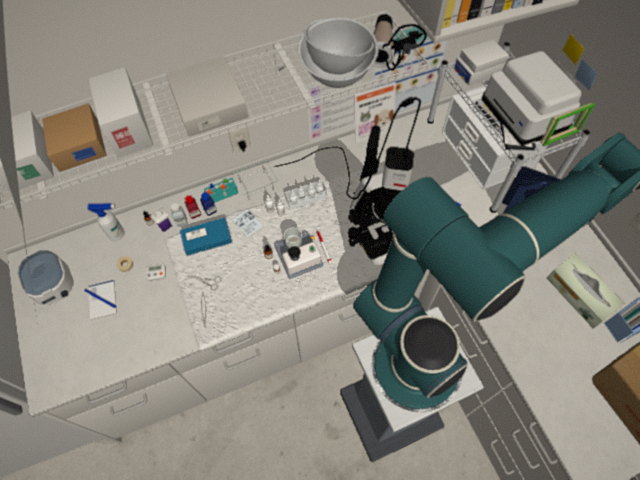

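View pics/side0.png

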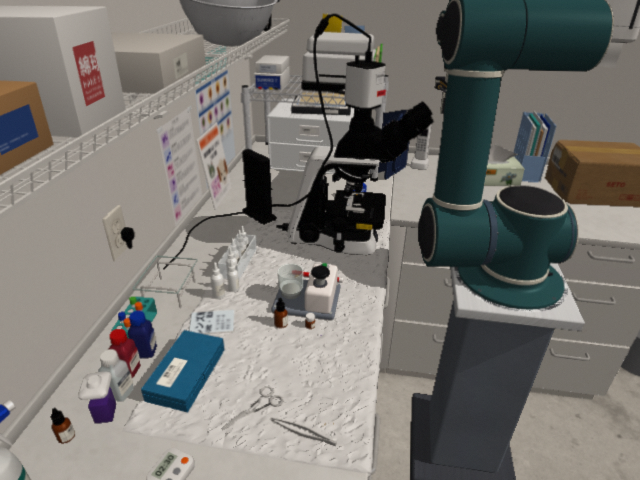

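```bash
python3 - <<'E'
import cv2
a=cv2.imread("pics/top0.png")[215:290,240:340];b=cv2.imread("pics/side0.png")[250:340,255:355]
cv2.imwrite("pics/t1.png",cv2.resize(a,None,fx=8,fy=8,interpolation=2)[:600])
cv2.imwrite("pics/s1.png",cv2.resize(b,None,fx=6.5,fy=6.5,interpolation=2))
E
```

```text
(no output)
```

View pics/t1.png

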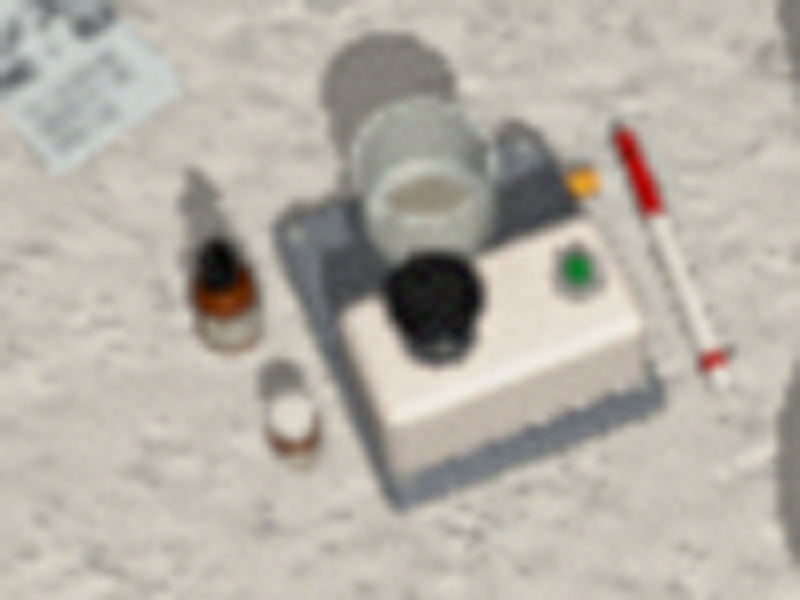

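View pics/s1.png

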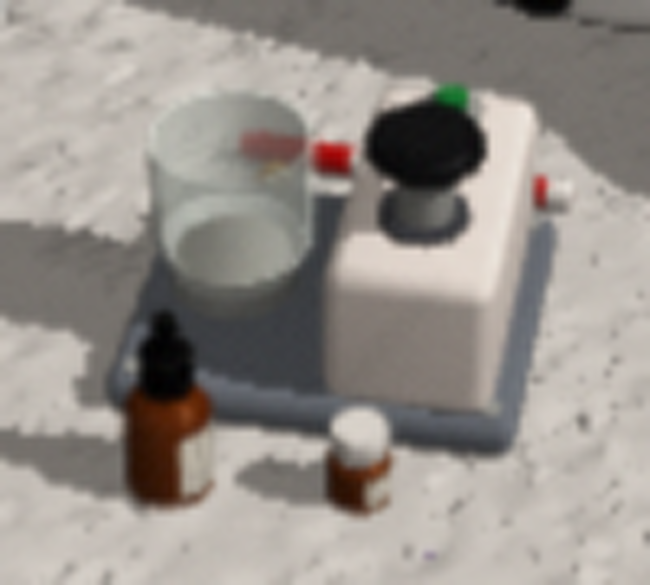

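The top view shows the cap at about (294.5, 251.5) and the pin at (312.1, 248.4). In the side view the cap is at about (320.7, 271.5).

```bash
python3 - <<'E'
from h import *
import pickle
t=pickle.load(open("top.pkl","rb"));s=pickle.load(open("side.pkl","rb"))
o=lambda im,x,y:((240+(x+.5)/8-.5,215+(y+.5)/8-.5) if im=='t' else (255+(x+.5)/6.5-.5,250+(y+.5)/6.5-.5))
for n,c,k in(("top",t,'t'),("side",s,'s')):
    P={'t':{'cap':(436,294,.113),'pin':(577,267,.086),'baseFL':(400,508,0.01),'baseFR':(660,405,0.01),'vial':(292,408,.032),'bottle':(218,262,.076)},
       's':{'cap':(427,141,.113),'pin':(453,95,.086),'vial':(360,425,.032),'bottle':(165,330,.076)}}[k]
    for a,(x,y,z) in P.items():
        u,v=o(k,x,y);print(n,a,pt(c,u,v,z).round(4),pt(c,u,v).round(4))
# depth cluster of cap top
for n,c in(("top",t),("side",s)):
    box=(270,330,225,280) if n=="top" else (290,350,255,300)
    Q=np.array([pt(c,u,v) for v in range(box[2],box[3]) for u in range(box[0],box[1])])
    m=(Q[:,2]>.107)&(Q[:,2]<.119);q=Q[m];print(n,m.sum(),q.mean(0),q.min(0),q.max(0))
E
```

```text
top cap [0.477  0.2208 0.113 ] [0.4763 0.2209 0.1142]
top pin [0.479  0.1579 0.086 ] [0.4797 0.1577 0.0847]
top baseFL [0.44   0.2584 0.01  ] [0.4377 0.259  0.0151]
top baseFR [0.4405 0.1373 0.01  ] [0.4382 0.1383 0.0152]
top vial [0.492  0.2859 0.032 ] [0.4936 0.2857 0.029 ]
top bottle [0.5471 0.2944 0.076 ] [0.5512 0.2937 0.0685]
side cap [0.4761 0.2295 0.113 ] [0.476  0.2304 0.1136]
side pin [0.477  0.1624 0.086 ] [0.4771 0.1618 0.0856]
side vial [0.4883 0.2883 0.032 ] [0.4887 0.2865 0.0304]
side bottle [0.5528 0.3026 0.076 ] [0.5536 0.2994 0.0733]
top 102 [0.47706079 0.22239164 0.1130745 ] [0.45788969 0.20164457 0.10732342] [0.49850787 0.24203044 0.11891759]
side 177 [0.47698965 0.22768096 0.11169404] [0.45649624 0.20447084 0.10720481] [0.49819066 0.24653168 0.11628359]
```

View pics/wrist0.png

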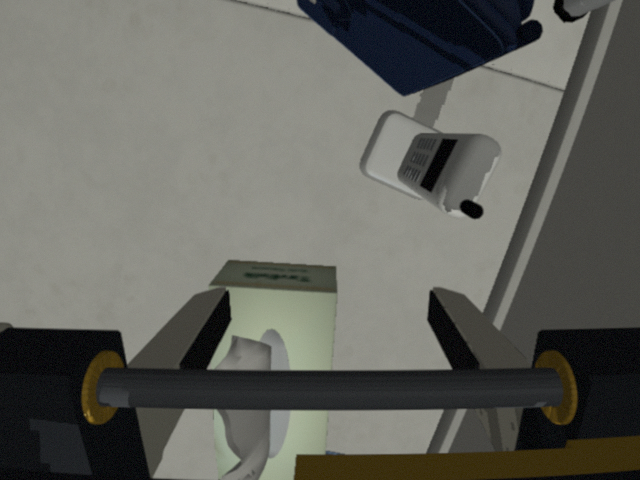

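```bash
python3 - <<'E'
from h import *
import pickle
H={}
for n in("top","side"):
    c=pickle.load(open(n+".pkl","rb"))
    for v in range(0,480,2):
        for u in range(0,640,2):
            if c["range_z"][v,u]<=0: continue
            p=pt(c,u,v);k=(int(p[0]//.05),int(p[1]//.05));H[k]=max(H.get(k,-1),p[2])
print("y\\x "+" ".join("%4d"%(i*5) for i in range(0,18)))
for j in range(9,-17,-1): print("%4d"%(j*5)+" "+" ".join("%4d"%(H[i,j]*100) if (i,j) in H else "   ." for i in range(0,18)))
E
```

```text
y\x    0    5   10   15   20   25   30   35   40   45   50   55   60   65   70   75   80   85
  45  -78  -79  -79  -78  -78  -79    0    0    0    0    0    1    0   57   54   54   54   54
  40  -79  -78  -78  -79  -78  -78    0    1    0    1    0    0    1   60   60   60   60   60
  35  -79  -78  -78  -79  -79  -78    0    0    0    0    0    0    0   60   60   61   60   61
  30  -79  -78  -79  -79  -79  -78    0    0    0    1    5    6    1   60   61   60   60   60
  25  -78  -78  -79  -78  -78  -78    0    0    7    7    7    7    0   60   60   60   60   61
  20  -78  -78  -78  -78  -78  -79    0    0    7   11    8    8    0   60   60   60   61   61
  15    0    0    0    0  -79  -78    0    0    7    8    8    8    0   57   54   54   54   54
  10    2   16   18   20   20  -79    0    0    6    8    7    2    0   57   54   54   54   54
   5   24   23   61   64   64   17    0    1    1    0    1    1    0   63   63   64   54   54
   0   65   65   66   66   67   64    0   13   13   13    0    0   62   68   68   68   67   54
  -5   66   66   67   67   67   66   39   35   50   33  
[... 763 characters left out ...]
    0    0   64   72    0    0    0
 -50    0   58   59   57    0    0    0    0    0    0    0    1    0   64   70    0    1    0
 -55    0   57   57   57   56    0    0   31   32   32   30   30   30   64   70   30   30   32
 -60   12   57   32   57   57    0   23   30   42   42   42   43   43   64   68   39   39   35
 -65   12   57   56   57   57    0   23   30   47   48   48   48   48   64   67   39   39   38
 -70    7   48   57   57   57   22   22   29   47   48   48   47   48   64   66   39   39   29
 -75    0    0    0   34   34    8    .   30   46   47   47   48   47   64   65   39   39   38
 -80    0    0    0    0    .    0    .   29   45   47   47   47   47   64   64   30   30    0
```

The microscope (up to 0.6 m tall, x 0.3–0.6, y −0.25–0.05) stands between the start and the pump. I'll go up and over it, keeping x small while I pass.

play_rows --rows '[0,0,50,0,1,0,0,100,0,1,0,0,150,0,1,0,0,200,0,1,0,0,250,0,1,0,0,300,0,1,0,0,350,0,1,0,0,390,0,1,0,0,420,0,1,0,0,420,0,1]' --grip_force 10

```text
time: 1.4
ee_pos: [0.1583, -0.6562, 0.6652]
tcp_rot: [[0.001, 0.972, 0.235], [-0.003, 0.235, -0.972], [-1.0, -0.0, 0.003]]
ft_force: [0.1, 0.2, -0.7]
gripper_width: 0.0011
```

```bash
python3 - <<'E'
from h import *
s=sense();print(s["time"],s["ee_pos"],s["joint_pos"],s["ft_force"],s["gripper_width"])
s=snapshot("side");cv2.imwrite("pics/side1.png",s["image"])
E
```

```text
1.4 [ 0.15833919 -0.65624644  0.66520381] [-7.85996735e+01  2.27148784e+01  2.23018475e+01 -1.23673512e-04
  1.34818561e+02 -2.16365869e+00] [ 0.13431344  0.22660177 -0.69560854] 0.001079539563300992
```

View pics/side1.png

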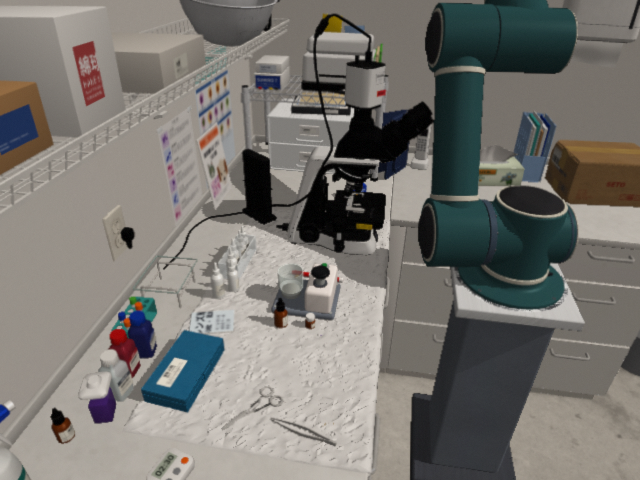

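play_rows --rows '[12,45,0,0,1,27,95,0,0,1,41,145,0,0,1,55,195,0,0,1,69,245,0,0,1,83,295,0,0,1,100,342,0,0,1,122,388,0,0,1,144,430,0,0,1,155,455,0,0,1]'

```text
time: 2.7
ee_pos: [0.3137, -0.1994, 0.6622]
tcp_rot: [[-0.001, 0.972, 0.236], [0.001, 0.236, -0.972], [-1.0, -0.001, -0.001]]
ft_force: [0.7, -0.6, -0.3]
gripper_width: 0.0008
```

```bash
python3 - <<'E'
from h import *
s=sense();print(s["time"],s["ee_pos"],s["joint_pos"],s["ft_force"])
s=snapshot("side");cv2.imwrite("pics/side2.png",s["image"])
E
```

```text
2.7 [ 0.31371886 -0.19936248  0.66223606] [-3.63727894e+01 -1.74788730e+01  6.44780953e+01  7.05883809e-03
  1.33056070e+02  3.99803745e+01] [ 0.73992975 -0.59954727 -0.33473035]
```

View pics/side2.png

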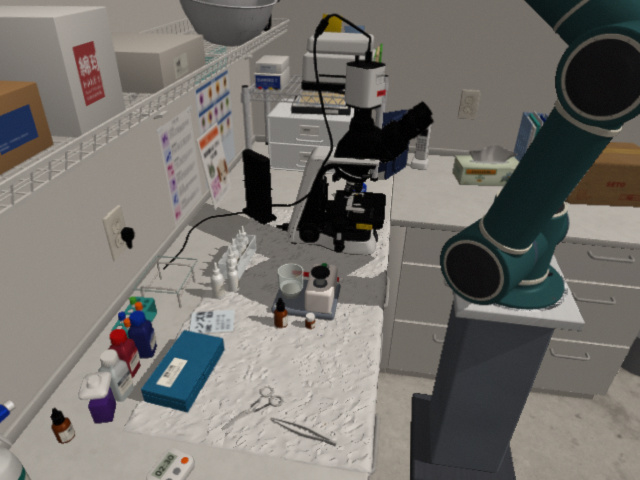

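play_rows --rows '[20,45,0,0,1,40,95,0,0,1,55,145,0,0,1,70,195,0,0,1,90,245,0,0,1,110,295,0,0,1,130,345,0,0,1,150,390,0,0,1,163,420,0,0,1,163,424,0,0,1]'

```text
time: 4.0
ee_pos: [0.4776, 0.2244, 0.6608]
tcp_rot: [[-0.004, 0.972, 0.236], [-0.002, 0.236, -0.972], [-1.0, -0.004, 0.001]]
ft_force: [-0.0, 0.1, 0.2]
gripper_width: 0.0007
```

play_rows --rows '[0,0,-50,0,1,0,0,-100,0,1,0,0,-150,0,1,0,0,-200,0,1,0,0,-250,0,1,0,0,-300,0,1,0,0,-350,0,1,0,0,-380,0,1,0,0,-400,0,1,0,0,-400,0,1]'

```text
time: 5.25
ee_pos: [0.4758, 0.2222, 0.2627]
tcp_rot: [[-0.001, 0.972, 0.234], [-0.001, 0.234, -0.972], [-1.0, -0.001, 0.0]]
ft_force: [-0.3, 0.2, -0.0]
gripper_width: 0.0005
```

```bash
python3 - <<'E'
from h import *
import pickle
s=sense();print(s["time"],s["ee_pos"],s["joint_pos"],s["ft_force"])
for n in("side","wrist"):
    s=snapshot(n);cv2.imwrite(f"pics/{n}3.png",s["image"]);pickle.dump(s,open(n+"3.pkl","wb"))
E
```

```text
5.25 [0.47582456 0.22217614 0.26269469] [ 2.22476218e+01 -1.24351318e+01  9.92183445e+01 -3.21187291e-03
  9.32954267e+01  9.87039448e+01] [-0.30312927  0.22316039 -0.01166567]
```

View pics/wrist3.png

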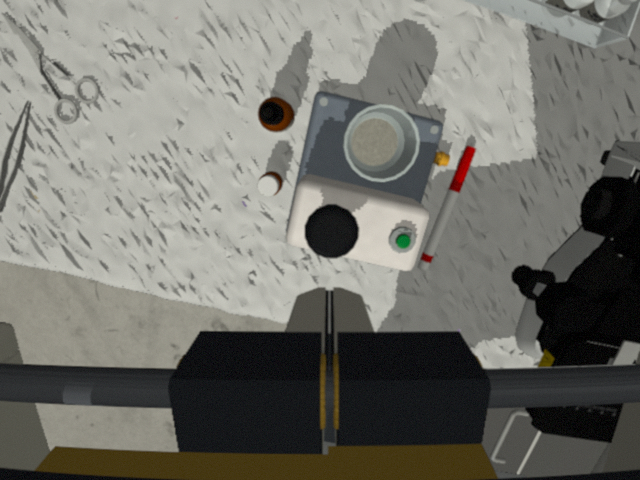

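View pics/side3.png

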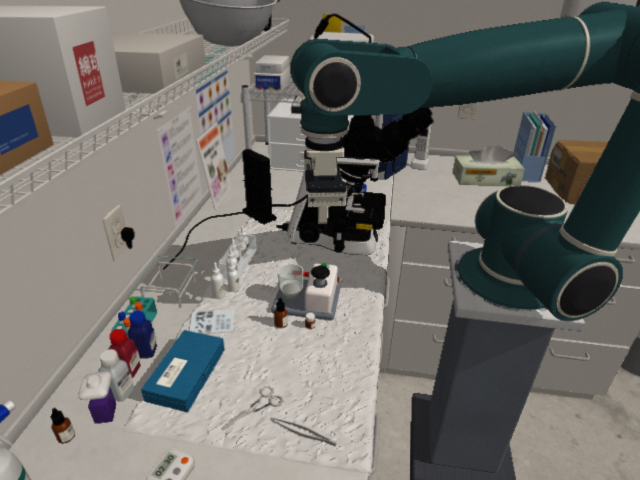

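The wrist view shows the cap centre at (331, 231) and the pin at (403, 240).

```bash
python3 - <<'E'
from h import *
import pickle
c=pickle.load(open("wrist3.pkl","rb"))
print(pt(c,331,231,.113),pt(c,331,231));print(pt(c,403,240,.09),pt(c,403,240))
Q=np.array([pt(c,u,v) for v in range(195,265) for u in range(295,365)])
q=Q[(Q[:,2]>.105)&(Q[:,2]<.122)];print(len(q),q.mean(0),q.min(0),q.max(0))
E
```

```text
[0.48044026 0.22053912 0.113     ] [0.4802025  0.22047599 0.11204114]
[0.48138565 0.15796332 0.09      ] [0.48018704 0.15659185 0.08471666]
2274 [0.47996545 0.22048407 0.11257364] [0.45700097 0.19901668 0.10554143] [0.50025122 0.24124725 0.11582432]
```

play_rows --rows '[3,0,-40,0,1,3,0,-75,0,1,3,0,-100,0,1,3,0,-112,0,1,3,0,-116,0,1,3,0,-116,0,1]'

```text
time: 6.1
ee_pos: [0.4797, 0.223, 0.1487]
tcp_rot: [[0.001, 0.972, 0.235], [0.0, 0.235, -0.972], [-1.0, 0.001, -0.0]]
ft_force: [0.0, -0.4, 0.3]
gripper_width: 0.0006
```

```bash
python3 - <<'E'
from h import *
s=sense();print(s["time"],s["ee_pos"],s["ft_force"])
s=snapshot("side");a=s["image"][200:320,240:400];cv2.imwrite(f"pics/side4.png",cv2.resize(a,None,fx=5,fy=5,interpolation=2))
s=snapshot("wrist");cv2.imwrite(f"pics/wrist4.png",s["image"])
E
```

```text
6.1 [0.47972091 0.22297298 0.14866079] [ 0.03384902 -0.35035226  0.34378041]
```

View pics/side4.png

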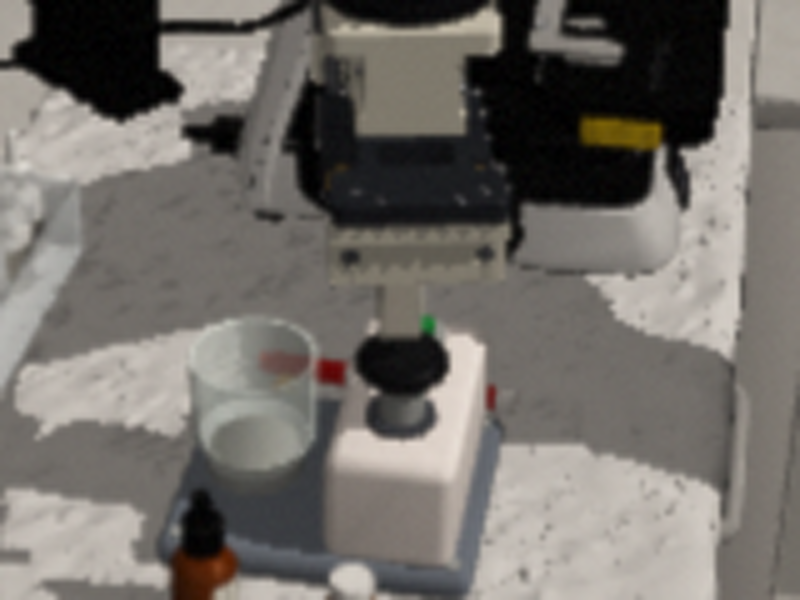

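View pics/wrist4.png

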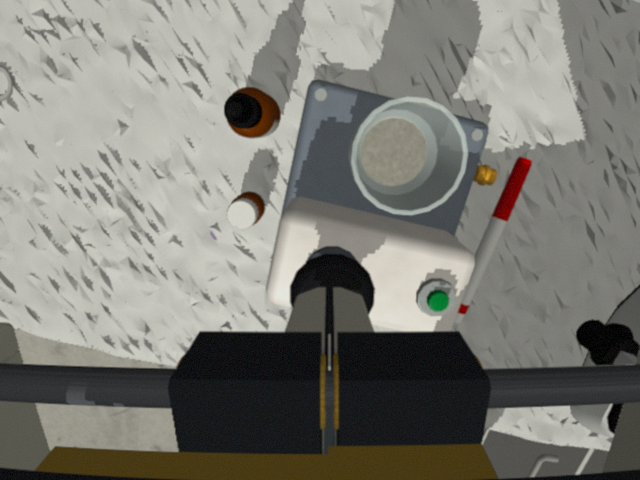

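Centred on the cap, about 11 mm above it, and clear of the pin. Pressing slowly now.

play_rows --rows '[0,0,-7,0,1,0,0,-12,0,1,0,0,-16,0,1,0,0,-20,0,1,0,0,-24,0,1,0,0,-27,0,1,0,0,-28,0,1,0,0,-28,0,1]'

```text
time: 7.2
ee_pos: [0.4796, 0.2229, 0.1206]
tcp_rot: [[0.001, 0.972, 0.235], [0.0, 0.235, -0.972], [-1.0, 0.001, -0.0]]
ft_force: [-4.5, -2.2, 12.5]
gripper_width: 0.0004
```

```bash
python3 - <<'E'
from h import *
s=sense();print(s["time"],s["ee_pos"],s["ft_force"])
s=snapshot("side");a=s["image"][200:320,240:400];cv2.imwrite(f"pics/side5.png",cv2.resize(a,None,fx=5,fy=5,interpolation=2))
E
```

```text
7.2 [0.47958335 0.22292302 0.12057009] [-4.53585682 -2.24247687 12.45362648]
```

View pics/side5.png

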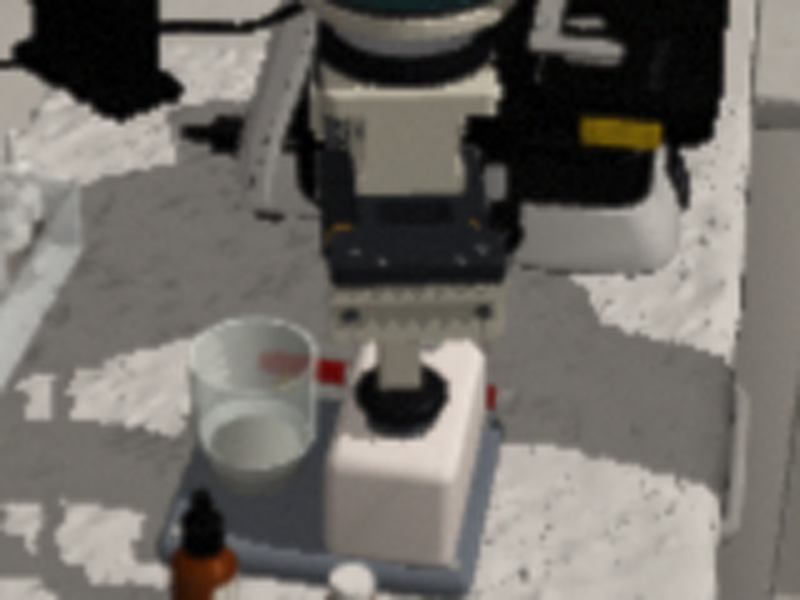

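12.5 N implies only about 16 mm of travel, while the height says 17.5 mm. I'll add 1.5 mm for margin, then release to well above the cap.

play_rows --rows '[0,0,-1,0,1,0,0,-1.5,0,1,0,0,3,0,1,0,0,12,0,1,0,0,22,0,1,0,0,28,0,1,0,0,28,0,1,0,0,28,0,1,0,0,28,0,1]'

```text
time: 8.38
ee_pos: [0.4792, 0.2228, 0.1472]
tcp_rot: [[-0.001, 0.972, 0.235], [-0.0, 0.235, -0.972], [-1.0, -0.001, 0.0]]
ft_force: [0.5, 0.7, -0.0]
gripper_width: 0.0006
```

```bash
python3 - <<'E'
from h import *
s=sense();print(s["time"],s["ee_pos"],s["ft_force"])
s=snapshot("side");a=s["image"][200:320,240:400];cv2.imwrite(f"pics/side6.png",cv2.resize(a,None,fx=5,fy=5,interpolation=2))
s=snapshot("wrist");cv2.imwrite(f"pics/wrist6.png",s["image"]); print(pt(s,437,297))
E
```

```text
8.375 [0.47920096 0.22277406 0.14721747] [ 0.52041829  0.68576507 -0.00375423]
[0.4830384  0.15986014 0.08847732]
```

View pics/side6.png

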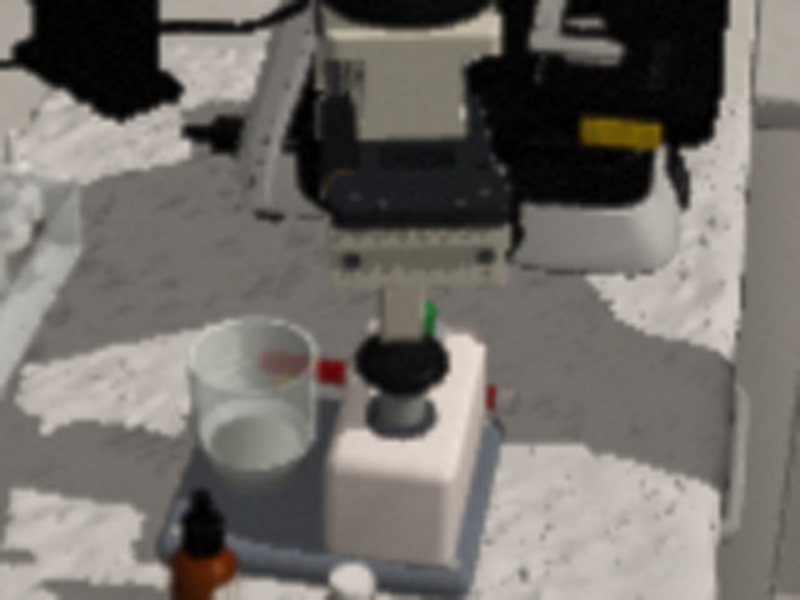

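View pics/wrist6.png

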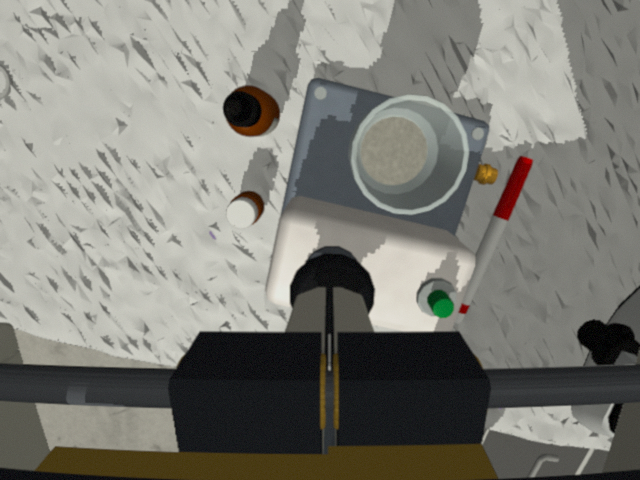

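The pin rose, so the stroke counted. Next two strokes to the same depth, with the clearance repeated.

play_rows --rows '[0,0,-6,0,1,0,0,-11,0,1,0,0,-15,0,1,0,0,-19,0,1,0,0,-23,0,1,0,0,-26,0,1,0,0,-28,0,1,0,0,-28,0,1]'

```text
time: 9.48
ee_pos: [0.4794, 0.2229, 0.1203]
tcp_rot: [[0.0, 0.972, 0.235], [0.0, 0.235, -0.972], [-1.0, 0.0, -0.0]]
ft_force: [-4.2, -1.4, 12.1]
gripper_width: 0.0003
```

play_rows --rows '[0,0,4,0,1,0,0,13,0,1,0,0,23,0,1,0,0,28,0,1,0,0,28,0,1,0,0,28,0,1,0,0,28,0,1]'

```text
time: 10.35
ee_pos: [0.4792, 0.2228, 0.1472]
tcp_rot: [[-0.001, 0.972, 0.235], [-0.0, 0.235, -0.972], [-1.0, -0.001, 0.0]]
ft_force: [-0.0, -0.0, 0.2]
gripper_width: 0.0003
```

play_rows --rows '[0,0,-6,0,1,0,0,-11,0,1,0,0,-15,0,1,0,0,-19,0,1,0,0,-23,0,1,0,0,-26,0,1,0,0,-28,0,1,0,0,-28,0,1]'

```text
time: 11.35
ee_pos: [0.4794, 0.2229, 0.1203]
tcp_rot: [[0.0, 0.972, 0.235], [0.0, 0.235, -0.972], [-1.0, 0.0, -0.0]]
ft_force: [-4.6, -2.6, 12.1]
gripper_width: 0.0007
```

play_rows --rows '[0,0,4,0,1,0,0,13,0,1,0,0,23,0,1,0,0,28,0,1,0,0,28,0,1,0,0,28,0,1,0,0,28,0,1]'

```text
time: 12.22
ee_pos: [0.4792, 0.2228, 0.1472]
tcp_rot: [[-0.001, 0.972, 0.235], [-0.0, 0.235, -0.972], [-1.0, -0.001, 0.0]]
ft_force: [0.7, -0.6, -0.8]
gripper_width: 0.0
```

```bash
python3 - <<'E'
from h import *
s=sense();print(s["time"],s["ee_pos"],s["ft_force"])
s=snapshot("side");a=s["image"][200:320,240:400];cv2.imwrite(f"pics/side7.png",cv2.resize(a,None,fx=5,fy=5,interpolation=2))
s=snapshot("wrist");cv2.imwrite(f"pics/wrist7.png",s["image"])
E
```

```text
12.225 [0.47920601 0.22278723 0.1472392 ] [ 0.7330773  -0.58897061 -0.78009269]
```

View pics/side7.png

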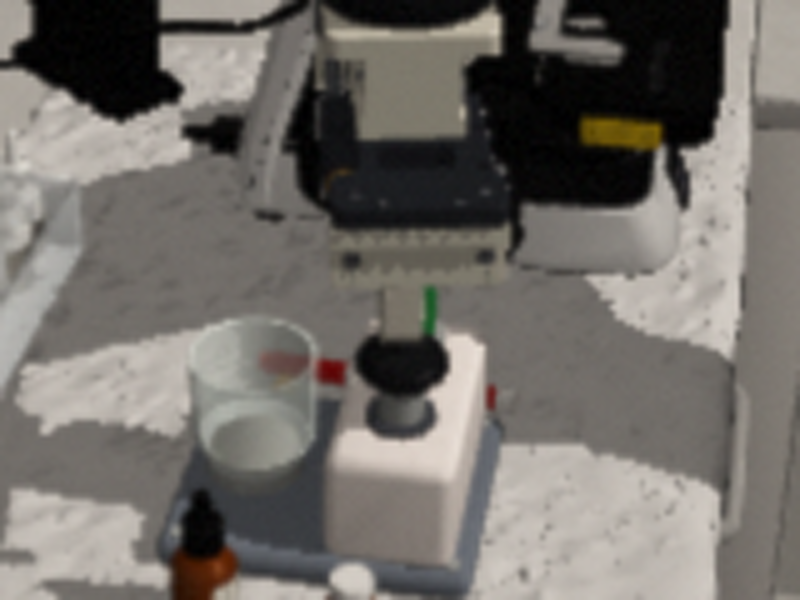

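View pics/wrist7.png

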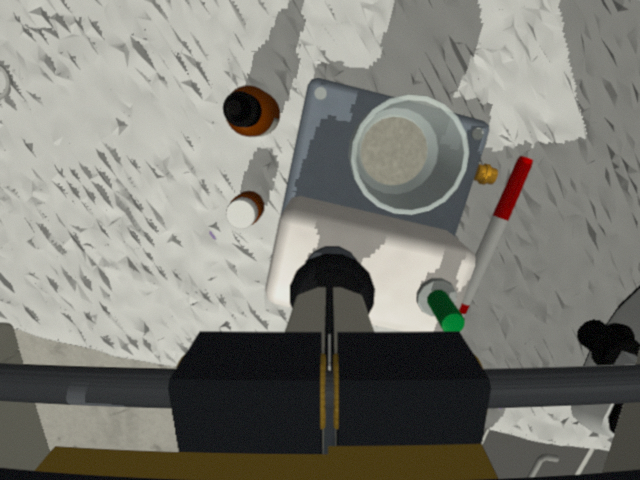

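```bash
python3 - <<'E'
from h import *
s=snapshot("wrist")
for u,v in((453,324),(454,322),(456,324)):print(pt(s,u,v))
Q=np.array([pt(s,u,v) for v in range(275,335) for u in range(415,470)]);print(np.sort(Q[:,2])[-60::10])
a=s["image"][265:345,400:490];cv2.imwrite("pics/w8.png",cv2.resize(a,None,fx=7,fy=7,interpolation=2))
t=snapshot("side");f=240/np.tan(np.radians(t["fovy"]/2))
for z in(.084,.09,.1,.11,.12):
    p=np.array(t["R"])@[.48,.159,z]+t["t"];v=f*p[1]/p[2]+t["cy"];print(z,(v-200)*5)
E
```

```text
[0.47887827 0.156097   0.11117884]
[0.47983678 0.15570083 0.11061462]
[0.47924594 0.15459418 0.1112199 ]
[0.21266084 0.21281708 0.21291591 0.21312162 0.21342845 0.28839639]
0.084 319.6934639689681
0.09 309.4898646797671
0.1 292.35350980280003
0.11 275.052170416373
0.12 257.5834523512914
```

View pics/w8.png

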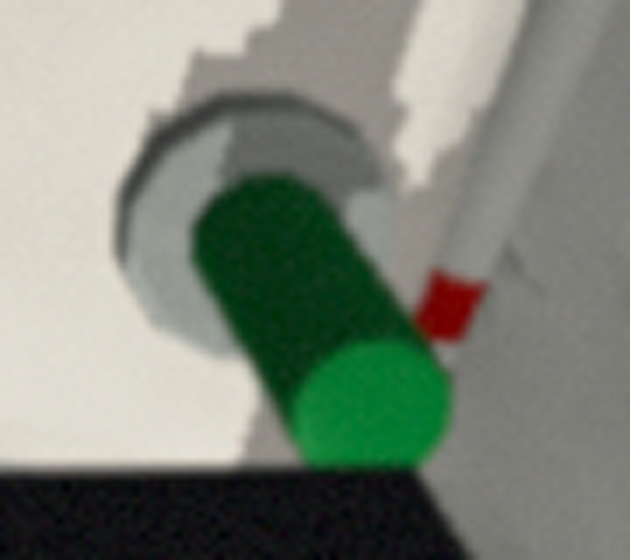

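The pin tip is at about 0.111 m, 27 mm out, with no orange showing. One more stroke is needed.

play_rows --rows '[0,0,-6,0,1,0,0,-11,0,1,0,0,-15,0,1,0,0,-19,0,1,0,0,-23,0,1,0,0,-26,0,1,0,0,-28,0,1,0,0,-28,0,1]'

```text
time: 13.42
ee_pos: [0.4794, 0.2229, 0.1203]
tcp_rot: [[0.0, 0.972, 0.235], [0.0, 0.235, -0.972], [-1.0, 0.0, -0.0]]
ft_force: [-4.9, -1.9, 12.2]
gripper_width: 0.0003
```

play_rows --rows '[0,0,4,0,1,0,0,13,0,1,0,0,23,0,1,0,0,28,0,1,0,0,28,0,1,0,0,40,0,1,0,0,80,0,1,0,0,115,0,1,0,0,128,0,1,0,0,128,0,1]'

```text
time: 14.68
ee_pos: [0.4795, 0.2229, 0.2478]
tcp_rot: [[0.001, 0.972, 0.235], [0.0, 0.235, -0.972], [-1.0, 0.001, -0.0]]
ft_force: [0.8, -0.2, -0.8]
gripper_width: 0.0005
```

```bash
python3 - <<'E'
from h import *
s=sense();print(s["time"],s["ee_pos"],s["ft_force"])
s=snapshot("side");a=s["image"][200:320,240:400];cv2.imwrite(f"pics/side9.png",cv2.resize(a,None,fx=5,fy=5,interpolation=2))
s=snapshot("wrist");cv2.imwrite(f"pics/wrist9.png",s["image"])
Q=np.array([pt(s,u,v) for v in range(200,270) for u in range(385,450)]);print(np.sort(Q[:,2])[-60::10])
Q=np.array([pt(s,u,v) for v in range(210,250) for u in range(310,350)]);print("cap",np.median(Q[:,2]))
E
```

```text
14.675 [0.47945903 0.22287739 0.24783358] [ 0.78355186 -0.22108062 -0.80637087]
[0.12067527 0.12076803 0.12097064 0.12129696 0.38770739 0.38770739]
cap 0.1129655265922993
```

View pics/side9.png

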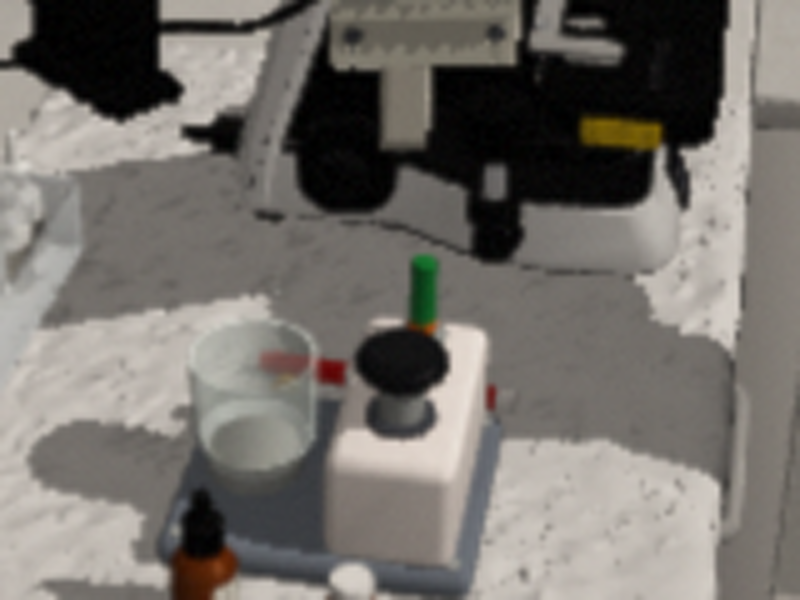

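View pics/wrist9.png

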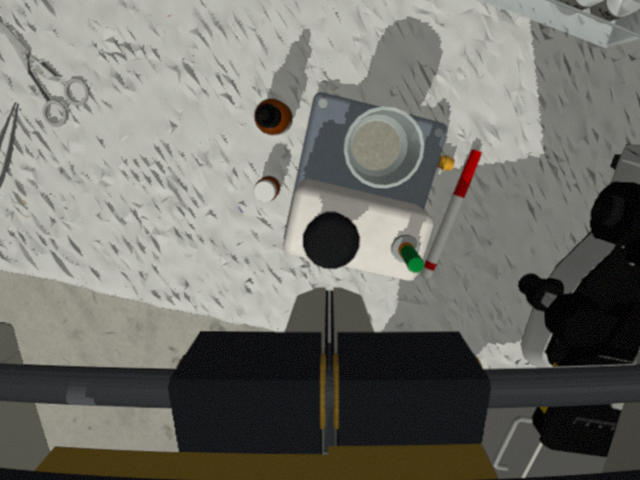

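The pin tip is at 0.121 m (fully out is 0.120) and the orange ring shows at its foot, at (423, 325) in the side crop. The cap is back at 0.113 m, the vial, bottle and marker haven't moved, and the gripper is clear.

```bash
python3 -c "
from cell import job_done;print(job_done())"
```

```text
the job is handed in; nothing more can be done
None
```

The pump is ready: the green pin stands fully out, the orange ring shows at its foot, and the plunger is released. I handed the job in at about 14.8 s, within the 48 s limit.

I took the arm up and over the microscope and pressed the plunger with closed fingertips. It took four slow strokes, each fully released and about 17–19 mm deep by the measured height. The force measured at the bottom was about 12–12.5 N.

Last checks before handing in:
- **Pin:** its tip measured 0.121 m high, against 0.120 m when fully out. The orange ring is visible in the side view.
- **Plunger:** its cap measured 0.113 m, so it is fully up.
- **Surroundings:** the vial, oil bottle and marker look unmoved. The gripper is about 11 cm above the cap and touching nothing.

**One disagreement:** the bottom force suggested slightly shallower strokes (about 15–16 mm) than the height did. The pin's rise to full height confirmed that enough strokes counted.

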